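# Snap the drip tray fast in its scrubbing stand

### The arm

A 6-joint arm with a two-finger parallel gripper is mounted at the origin on the work surface. World frame = base frame: x ahead of the robot, y to its left, z up, the work surface at z = 0. Lengths are in m, angles in rad, forces in N, time in s.
With the tool pointing down it reaches from about 0.35 to 0.8 m from the base axis. Payload 7.3 kg.
Tool frame: the origin (TCP) lies on the centre line of the jaws, within the pads' length; the fingertips stand 25 mm ahead of it and the grasp point (between the pads) lies 6 mm ahead of it; z points along the fingers, y is the line along which they close (so a half turn about z gives the same grasp; the last joint's range is limited). The gripper opens to 85 mm and grips with 20 to 120 N. Pads are 22 mm wide; open, the fingers measure 114 mm over their backs; the gripper's body (76 mm by 85 mm) begins 54 mm behind the grasp point. The pads swing forward as they close: fully open they stand 13 mm farther back than shut.
Start: joints at [-1.493, 0.342, 1.524, -0, 1.275, -0.146], TCP at [0.117, -0.512, 0.256] pointing down, gripper open.
Joint ranges: [-2.53, 2.53], [-0.77, 2.02], [0.04, 2.7], [-1, 4.14], [0.28, 2.66], [-3.11, 3.11]. Speed limits (rad/s): [2.57, 2.57, 3.14, 3.14, 3.14, 3.14].

### API

Orientations are given as a rotation vector (axis times angle).
In Python, from station import robot gives the robot as it stands. Calls block until the motion is done:
- robot.goto(position, orientation): joint-space move of the TCP to a pose.
- robot.servo_line(position, ori=None, rate=0.15): straight line of the TCP; ori=None keeps the orientation; rate is the mean speed in m/s.
- robot.move_joints(angles): joint-space move.
- robot.move_gripper(opening, grip_force=None): finger opening in m; grip_force is the grip in N (None keeps the last); returns when the fingers have stopped.
- robot.sleep(seconds).
- robot.inverse_kinematics(position, orientation): joint angles nearest the present ones, or None.
- robot.get_obs(): the state.
- robot.capture(name): name is "scene" or "top" or "wrist"; returns the picture (420x560x3 uint8, red, green, blue); there is no depth.
- robot.calibration(name): a dict with "vfov" (degrees; the focal length in pixels is half the picture's height over the tangent of half this angle, whatever the lens; pixels are square), "cx", "cy" (the principal point, pixels), "cam_to_world" (4x4, takes a point from camera to world coordinates). Camera axes: x right, y down, z forward; pixel columns grow to the right and rows downward; lengths in m; the calibration is good to about 2 mm. A picture is of the moment at which its call begins: read the wrist's pose just before it. calibration takes no time and is no camera call; for the wrist camera it gives the pose at the moment of the call.
A pose or a line that the arm cannot do raises robot.Unreachable and nothing moves.
- robot.finish_job(): hands the job in; it is judged then, once.
The state is a dict: "time_s": time; "joint_positions": joint angles; "qd": joint speeds; "tau": joint torques, N m; "tcp_pos": TCP position; "ee_rot": TCP orientation; "contact_force": force on the tool from outside, world axes, zero at the start; "moment": the same for the moment, N m; "opening": finger opening in m; "grasp_force": force on a finger pad.
Only numpy, scipy, OpenCV 4.12 (cv2) and the standard library are available. Lean on these libraries where they do the work, as an engineer would, in place of code of your own. Each camera call takes 0.05 s, during which the arm holds its last target. There are 200 camera calls.

### The job

The small stainless drip tray lies loose in its scrubbing stand. Push the raised inner end of each of that stand's two seesaw catches down from above until it snaps over onto the tray's rim and stays down. The small empty stand has one catch of the same make: leave that one up.

Things in the scene. Friction and masses are not known exactly. Their poses are not given: they have to be found in the camera images.
- stand: Black plastic slab 130 (x) by 300 (y) by 20 mm fixed to the table, holding the tray (116 x 160 mm, rim 35 mm up). Origin: centre of its underside, z up. Catches at x = 0, pins at y = +105 and -105 mm, 62 mm up; inner ends reach 50 mm from the pin to the middle. Push at y = +67 or -67 mm: upper face there 78 mm above the table when open, 66 at centre, 55 when shut.
- catch_left (a joint): Tray stand's catch at its +y end. Grey seesaw bar 96 x 36 x 8 mm along the stand's y, on a pin between steel cheeks (tops 72 mm up). 0: inner end up (open, as it starts); 0.6 rad: inner end down (shut). An over-centre spring holds it at either stop and snaps it over past 0.3. Pushed 38 mm from the pin it resists with about 5 N at first, less further on.
- catch_right (a joint): Tray stand's catch at its -y end: the mirror image of catch_left, with the same size, spring and joint values (0 inner end up, 0.6 rad snapped down).
- spare_catch (a joint): The one catch, of the same make, size and joint values, of the small empty stand: a black slab 120 x 150 x 20 mm with a round steel patch and three short pins, beside the tray stand on either side. It starts up (0) and is to stay up.
There are look-alikes about, which are no part of the job. Leave any blue or red look-alike of the part that bears spare_catch alone.

How it is judged:
At the end, for the whole second after the job is handed in: Both catches of the tray's stand are snapped down (joint above 0.5 of 0.6 rad), and the small empty stand's catch is still up (below 0.1 rad) (value of joint each of catch_left, catch_right above 0.5 rad and value of joint spare_catch below 0.1 rad); the robot touches nothing.
It fails at once if the empty stand's catch is pushed past its centre (0.3 rad) (value of joint spare_catch above 0.3 rad).
It also fails if it takes over 38 s, if anything falls off the work surface, if the arm or the gripper's body presses on something with over 40 N, if the wrist force passes 120 N, or if a joint passes its speed limit or range.

## Working session

There is one attempt and no reset: what is moved stays moved. The work goes in short steps, each a Python script; the robot and the scene stay as the last script left them, time stands still between calls to the robot, and variables do not carry over. Pictures are saved under pics/ and viewed, at most 10 in all, crops included, and the job is handed in when it is done.

```bash
mkdir -p pics
python3 - <<'E'
from station import robot
import cv2
for n in("top","scene"):
    cv2.imwrite(f"pics/{n}0.png",cv2.resize(robot.capture(n)[:,:,::-1],(800,600),interpolation=cv2.INTER_CUBIC))
    print(n,robot.calibration(n))
o=robot.get_obs();print(o["time_s"],o["ee_rot"],o["opening"])
E
```

```text
top {'vfov': 43.95801436150756, 'cx': 267.63717473748625, 'cy': 207.3203583731496, 'cam_to_world': array([[ 0.00692895, -0.99255271,  0.12161866,  0.28466752],
       [-0.99974526, -0.00426339,  0.02216391, -0.179305  ],
       [-0.02148034, -0.12174125, -0.99232941,  1.53985185],
       [ 0.        ,  0.        ,  0.        ,  1.        ]])}
scene {'vfov': 54.40250582951286, 'cx': 285.9065447040001, 'cy': 202.88958491468074, 'cam_to_world': array([[-0.22808977,  0.66064395, -0.7152095 ,  1.21173366],
       [ 0.97361756,  0.159761  , -0.16292719,  0.01046759],
       [ 0.00662572, -0.73350255, -0.6796544 ,  0.77791175],
       [ 0.        ,  0.        ,  0.        ,  1.        ]])}
0.1 [-3.12056871e+00 -3.50616062e-01 -4.98384264e-05] 0.08544243281485042
```

View pics/top0.png

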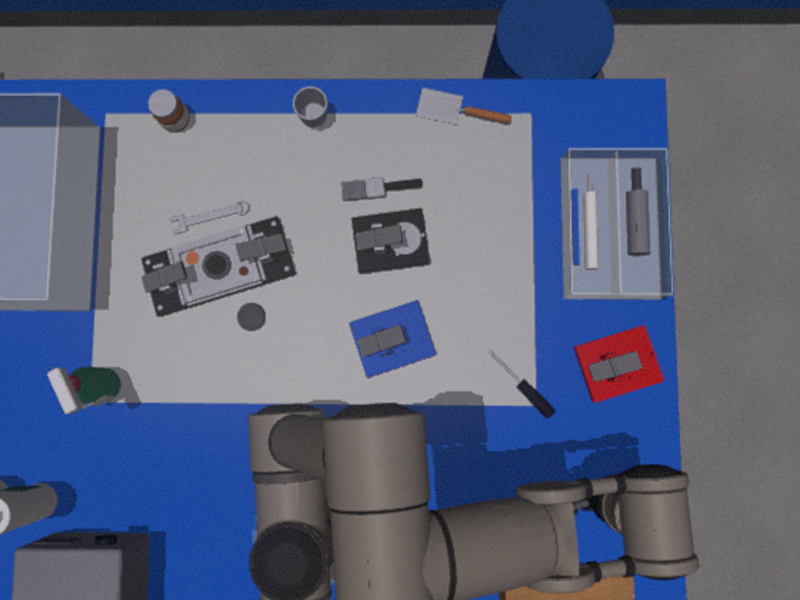

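View pics/scene0.png

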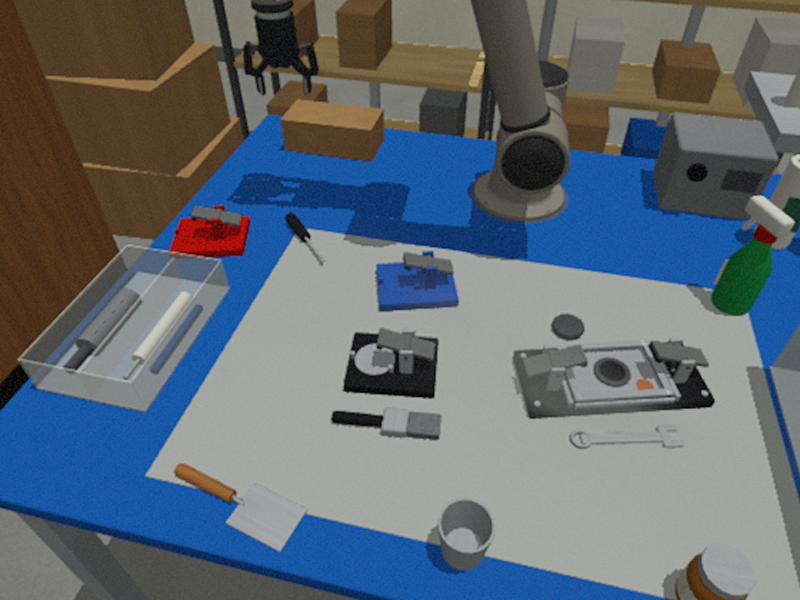

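The top view shows the tray stand, with its slab corners (in 800x600 pixels) at about (143,268), (280,216), (297,272) and (160,316). The black spare stand is at (391,240), and the blue and red decoys are below it and to the right. I'll locate the stand, then look from close above it.

```bash
cat > h.py <<'E'
from station import robot
import numpy as np, cv2
from scipy.spatial.transform import Rotation as R
def px2w(cal,uv,z):
    f=210/np.tan(np.radians(cal["vfov"]/2)); T=cal["cam_to_world"]
    d=T[:3,:3]@np.array([(uv[0]-cal["cx"])/f,(uv[1]-cal["cy"])/f,1]); p=T[:3,3]
    return p+d*(z-p[2])/d[2]
def w2px(cal,P):
    f=210/np.tan(np.radians(cal["vfov"]/2)); T=cal["cam_to_world"]
    c=T[:3,:3].T@(np.array(P)-T[:3,3]); return c[:2]/c[2]*f+[cal["cx"],cal["cy"]]
def down(yaw): # tool z down, tool y at world angle yaw (mod pi)
    y=np.array([np.cos(yaw),np.sin(yaw),0]); z=np.array([0,0,-1.])
    return R.from_matrix(np.c_[np.cross(y,z),y,z]).as_rotvec()
E
python3 - <<'E'
from h import *
c=robot.calibration("top")
C=np.array([px2w(c,np.array(p)*.7,.02) for p in[(143,268),(280,216),(297,272),(160,316)]])
m=C.mean(0); d=(C[0]+C[3]-C[1]-C[2]); yaw=np.arctan2(d[1],d[0])
print(C.round(3),m,np.degrees(yaw),np.linalg.norm(d)/2)
o=robot.get_obs();M=R.from_rotvec(o["ee_rot"]).as_matrix();print(M.round(2))
for k in range(2):
    r=down(yaw+k*np.pi); q=robot.inverse_kinematics([m[0]-.06,m[1],.33],r);print(k,q)
T=robot.calibration("wrist")["cam_to_world"];print((M.T@(T[:3,3]-o["tcp_pos"])).round(3),(M.T@T[:3,:3]).round(2))
E
```

```text
[[0.528 0.354 0.02 ]
 [0.639 0.07  0.02 ]
 [0.521 0.032 0.02 ]
 [0.428 0.314 0.02 ]] [0.52887749 0.1926027  0.02      ] 109.84314209441865 0.30084136314484716
[[ 0.98  0.22 -0.  ]
 [ 0.22 -0.98  0.  ]
 [ 0.   -0.   -1.  ]]
0 [ 2.38461396e-01  2.60305894e-01  1.43571441e+00 -4.44089210e-16
  1.44557235e+00 -1.67866309e+00]
1 [0.2384614  0.26030589 1.43571441 0.         1.44557235 1.46292956]
[ 0.078 -0.001 -0.119] [[ 0.   -0.95 -0.3 ]
 [ 1.    0.    0.  ]
 [-0.   -0.3   0.95]]
```

Run:
```python
from h import *
yaw=np.radians(109.8); m=np.array([.529,.193,0]); x=np.array([-np.sin(yaw),np.cos(yaw),0])
robot.move_gripper(0.0)
robot.goto(m+.05*x+[0,0,.34],down(yaw))
cal=robot.calibration("wrist"); im=robot.capture("wrist")
np.save("wcal.npy",cal,allow_pickle=True)
cv2.imwrite("pics/w1.png",cv2.resize(im[:,:,::-1],(800,600),interpolation=cv2.INTER_CUBIC))
o=robot.get_obs();print(o["time_s"],o["opening"],o["tcp_pos"],o["contact_force"])
y=np.array([np.cos(yaw),np.sin(yaw),0])
for a,b,z in[(.065,.15,.02),(-.065,.15,.02),(-.065,-.15,.02),(.065,-.15,.02),(0,.067,.078),(0,-.067,.078)]:
    # stand x = y rotated -90
    sx=np.array([y[1],-y[0],0]); print((w2px(cal,m+a*sx+b*y+[0,0,z])/.7).round())
```

```text
3.675 3.736514317226504e-05 [0.48220749 0.17539571 0.33988327] [ 0.1794678  -0.5893022   0.03826791]
[538. 351.]
[550. 233.]
[253. 233.]
[266. 352.]
[474. 312.]
[329. 312.]
```

View pics/w1.png

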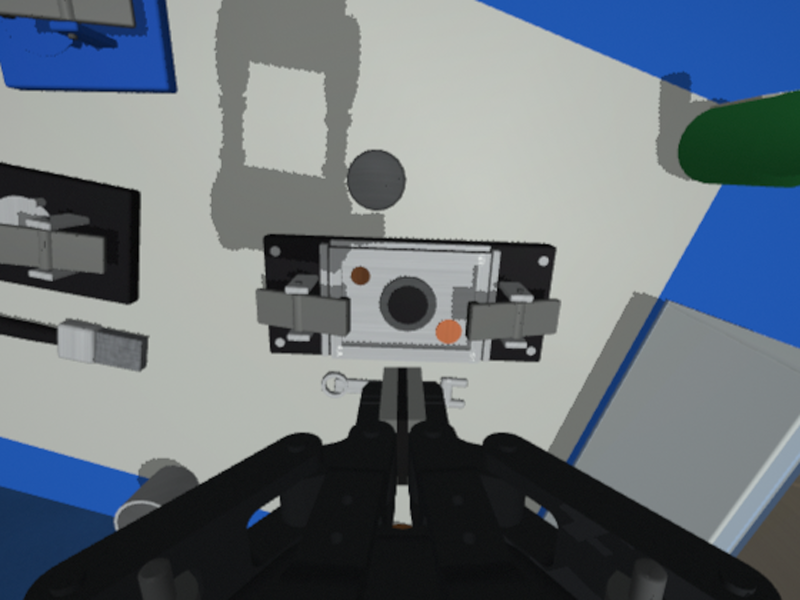

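The wrist view shows both tray catches open. The slab's top-face corners are at about (264,235), (555,245), (540,361) and (271,353), and the bars' inner ends are at (348,317) and (470,322). I'll refit the pose and press.

```bash
cat > fit.py <<'E'
from h import *
cal=np.load("wcal.npy",allow_pickle=True).item()
uv=[(264,235),(555,245),(540,361),(271,353)]
C=np.array([px2w(cal,np.array(p)*.7,.02) for p in uv])
d=C[1]+C[2]-C[0]-C[3]; yaw=np.arctan2(d[1],d[0]); m=C.mean(0)*[1,1,0]
y=np.array([np.cos(yaw),np.sin(yaw),0]); sx=np.array([y[1],-y[0],0])
E
python3 - <<'E'
from fit import *
print(m,np.degrees(yaw),np.linalg.norm(d)/2,np.linalg.norm(C[0]+C[1]-C[2]-C[3])/2)
for s in(1,-1):
    for a in(-.018,.018): print(s,a,(w2px(cal,m+a*sx+s*.055*y+[0,0,.085])/.7).round())
print(robot.get_obs()["tcp_pos"])
E
```

```text
[0.53326295 0.20156821 0.        ] 107.83747784551569 0.29672318445175144 0.12959591620706754
1 -0.018 [470. 305.]
1 0.018 [467. 342.]
-1 -0.018 [349. 301.]
-1 0.018 [349. 338.]
[0.48220749 0.17539571 0.33988327]
```

Run:
```python
from fit import *
r=down(yaw)
for s in(1,-1):
    p=m+s*.067*y
    robot.goto(p+[0,0,.20],r); robot.servo_line(p+[0,0,.115],rate=.15)
    f0=robot.get_obs()["contact_force"][2]
    for z in np.arange(.105,.0835,-.003):
        robot.servo_line(p+[0,0,z],rate=.05); o=robot.get_obs(); f=o["contact_force"][2]-f0
        print(s,round(z-.025,3),o["tcp_pos"][2].round(4),f.round(1))
        if f>25: print("stop");break
    robot.servo_line(p+[0,0,.20],rate=.15)
robot.goto(m-.05*sx+[0,0,.34],r)
cal=robot.calibration("wrist"); im=robot.capture("wrist")
cv2.imwrite("pics/w2.png",cv2.resize(im[:,:,::-1],(800,600),interpolation=cv2.INTER_CUBIC))
print(robot.get_obs()["time_s"])
```

```text
1 0.08 0.105 -0.1
1 0.077 0.1025 3.5
1 0.074 0.0993 2.4
1 0.071 0.0957 2.0
1 0.068 0.0924 -1.0
1 0.065 0.0895 -1.0
1 0.062 0.0867 -0.5
1 0.059 0.0838 -1.1
-1 0.08 0.1055 -0.3
-1 0.077 0.1023 2.0
-1 0.074 0.0989 2.0
-1 0.071 0.0955 -0.3
-1 0.068 0.0924 -1.8
-1 0.065 0.0896 -1.6
-1 0.062 0.0868 -0.6
-1 0.059 0.0838 -0.6
13.2167
```

View pics/w2.png

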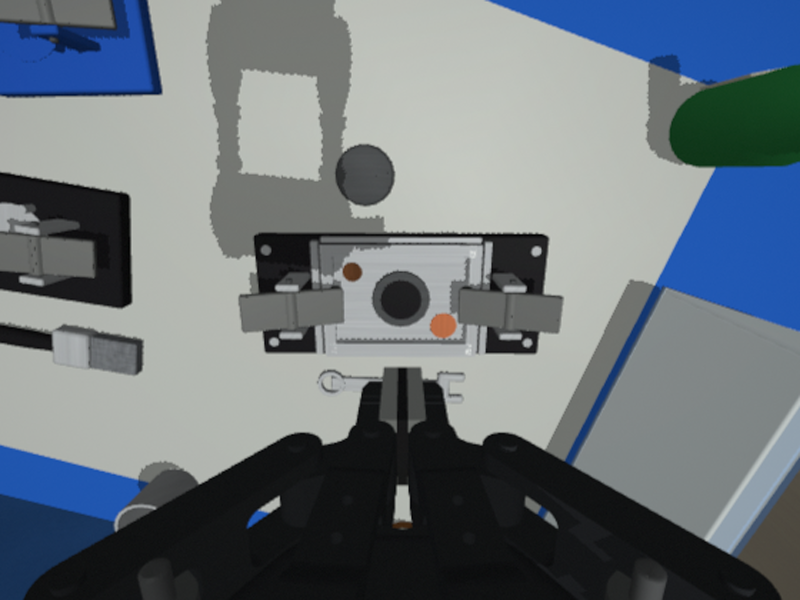

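Both bars have tipped over: their outer ends now sit higher and wider, at (240,315) and (562,315). The spare catch at the left hasn't changed. I'll check the angle in the scene view before handing in.

Run:
```python
from fit import *
c2=robot.calibration("wrist")
for t in(0,.3,.5,.6):
    a=t-.3
    for s in(1,-1):
        # bar end tops: inner (-50), outer(+46), upper face ~4mm above pin
        P=[m+s*(.105+u*np.cos(a)-.004*np.sin(a))*y+[0,0,.066+u*np.sin(a)] for u in(-.05,.046)]
        print(t,s,[(w2px(c2,p)/.7).round() for p in P])
im=robot.capture("scene")[225:305,350:510,::-1]
cv2.imwrite("pics/s2.png",cv2.resize(im,(800,400),interpolation=cv2.INTER_CUBIC))
```

```text
0 1 [array([465., 315.]), array([554., 306.])]
0 -1 [array([338., 315.]), array([248., 306.])]
0.3 1 [array([459., 310.]), array([560., 310.])]
0.3 -1 [array([343., 310.]), array([242., 310.])]
0.5 1 [array([458., 307.]), array([562., 313.])]
0.5 -1 [array([344., 307.]), array([241., 313.])]
0.6 1 [array([458., 306.]), array([562., 315.])]
0.6 -1 [array([344., 306.]), array([241., 315.])]
```

View pics/s2.png

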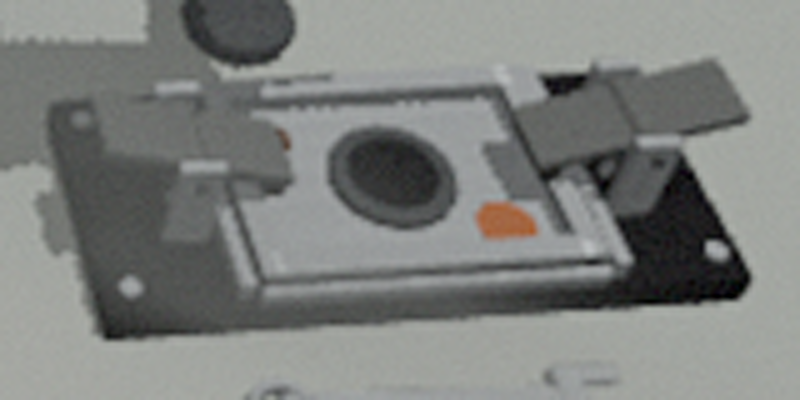

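In the scene crop both inner ends are down on the tray, at about (280,165) and (525,145). The bar ends in the wrist view match the 0.6 rad prediction, so I'm handing in.

```bash
python3 -c "
from station import robot
print(robot.finish_job())"
```

```text
the job is handed in; nothing more can be done
None
```

I pushed both tray-stand catches down until they snapped over (the images show them shut at about 0.6 rad), left the spare catch untouched and up, moved the arm clear, and handed the job in; the hand-in returned no verdict.

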